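# Hang the washed clip cups on their draining pegs

## Task

The four washed grafting-clip cups are standing mouth-down in the rinse basket, where they will not dry. Hang each cup mouth-down on the draining peg of its own colour, pushed on until its bottom rests on the peg, and leave all four hanging there. Do not let a cup topple over on the way, and leave the bottle and the bowl where they stand.

Things in the scene. Friction and masses are not known exactly. Their poses are not given: they have to be found in the camera images.
- cup_red: loose red round plastic cup, no handle, mouth-down in one of the 4 compartments (row, 88 mm pitch) of a grey basket: floor 12 mm, walls 34 mm above the bench. 95 mm tall; outside 62 mm at the mouth, 52 mm at the closed bottom; wall 3, bottom 4 mm; about 60 g. Origin: centre of the mouth; z from mouth to closed bottom (up while mouth-down); yaw means nothing
- cup_yellow: loose yellow round plastic cup, no handle, mouth-down in one of the 4 compartments (row, 88 mm pitch) of a grey basket: floor 12 mm, walls 34 mm above the bench. 95 mm tall; outside 62 mm at the mouth, 52 mm at the closed bottom; wall 3, bottom 4 mm; about 60 g. Origin: centre of the mouth; z from mouth to closed bottom (up while mouth-down); yaw means nothing
- cup_blue: loose blue round plastic cup, no handle, mouth-down in one of the 4 compartments (row, 88 mm pitch) of a grey basket: floor 12 mm, walls 34 mm above the bench. 95 mm tall; outside 62 mm at the mouth, 52 mm at the closed bottom; wall 3, bottom 4 mm; about 60 g. Origin: centre of the mouth; z from mouth to closed bottom (up while mouth-down); yaw means nothing
- cup_green: loose green round plastic cup, no handle, mouth-down in one of the 4 compartments (row, 88 mm pitch) of a grey basket: floor 12 mm, walls 34 mm above the bench. 95 mm tall; outside 62 mm at the mouth, 52 mm at the closed bottom; wall 3, bottom 4 mm; about 60 g. Origin: centre of the mouth; z from mouth to closed bottom (up while mouth-down); yaw means nothing
- peg_red: fixed red draining peg, round foot 46 x 6 mm, in a row of 4 along y, 88 mm pitch, on a white rail (76 mm high behind). Origin: centre line at the rail, 60 mm above the bench. z vertical; it leans 22 deg (0.384 rad) to its -x (to the robot), 110 mm long, ribs 36 mm across at the foot, 17 at the tip at (-41, 0, 102) mm. A hung cup rests on the tip, mouth about 20 mm along the peg, a bit askew
- peg_yellow: fixed yellow draining peg, round foot 46 x 6 mm, in a row of 4 along y, 88 mm pitch, on a white rail (76 mm high behind). Origin: centre line at the rail, 60 mm above the bench. z vertical; it leans 22 deg (0.384 rad) to its -x (to the robot), 110 mm long, ribs 36 mm across at the foot, 17 at the tip at (-41, 0, 102) mm. A hung cup rests on the tip, mouth about 20 mm along the peg, a bit askew
- peg_blue: fixed blue draining peg, round foot 46 x 6 mm, in a row of 4 along y, 88 mm pitch, on a white rail (76 mm high behind). Origin: centre line at the rail, 60 mm above the bench. z vertical; it leans 22 deg (0.384 rad) to its -x (to the robot), 110 mm long, ribs 36 mm across at the foot, 17 at the tip at (-41, 0, 102) mm. A hung cup rests on the tip, mouth about 20 mm along the peg, a bit askew
- peg_green: fixed green draining peg, round foot 46 x 6 mm, in a row of 4 along y, 88 mm pitch, on a white rail (76 mm high behind). Origin: centre line at the rail, 60 mm above the bench. z vertical; it leans 22 deg (0.384 rad) to its -x (to the robot), 110 mm long, ribs 36 mm across at the foot, 17 at the tip at (-41, 0, 102) mm. A hung cup rests on the tip, mouth about 20 mm along the peg, a bit askew
- bottle: white bottle with an orange cap, 60 mm across, 170 mm tall, standing loose on the bench to the left; not part of the job. Origin: centre of its underside
- bowl: clear plastic bowl, 110 mm across, 45 mm tall, standing loose on the bench to the right; not part of the job. Origin: centre of its underside
Mind the look-alikes: they are no part of the job. What is shaped like the cup_green but pink is not meant.

How it is judged:
At the end, for the whole second after the job is handed in: each cup hangs on the peg of its own colour: the centre of its mouth within 35 mm of the foot of that peg (a seated cup lies at about 20 to 27 mm), mouth-down (axis within 0.7 rad of vertical), released and at rest; the bottle and the bowl within 30 mm of where they stood (distance between cup_red and peg_red below 0.035 m and angle between each of cup_red, cup_yellow, cup_blue, cup_green's own z axis and vertical below 0.7 rad and linear speed of each of cup_red, cup_yellow, cup_blue, cup_green below 0.02 m/s and angular speed of each of cup_red, cup_yellow, cup_blue, cup_green below 0.3 rad/s and distance between cup_yellow and peg_yellow below 0.035 m and distance between cup_blue and peg_blue below 0.035 m and distance between cup_green and peg_green below 0.035 m and distance of each of bottle, bowl from where it was at the start of the episode below 0.03 m); the robot touches nothing.
It fails at once if a cup topples (axis more than 1.1 rad from upright, mouth-down) (angle between any of cup_red, cup_yellow, cup_blue, cup_green's own z axis and vertical above 1.1 rad).
It fails at once if the bottle or the bowl is moved by more than 30 mm (distance of any of bottle, bowl from where it was at the start of the episode above 0.03 m).
It also fails if it takes over 90 s, if anything falls off the work surface, if the arm or the gripper's body presses on something with over 40 N, if the wrist force passes 120 N, or if a joint passes its speed limit or range.

## Robot

A 6-joint arm with a two-finger parallel gripper is mounted at the origin on the work surface. World frame = base frame: x ahead of the robot, y to its left, z up, the work surface at z = 0. Lengths are in m, angles in rad, forces in N, time in s.
With the tool pointing down it reaches from about 0.35 to 0.975 m from the base axis. Payload 4.9 kg.
Tool frame: the origin (TCP) lies midway between the tips of the shut fingers; the grasp point (between the pads) lies 19 mm behind it; z points along the fingers, y is the line along which they close (so a half turn about z gives the same grasp; the last joint's range is limited). The gripper opens to 85 mm and grips with 20 to 120 N. Pads are 22 mm wide; open, the fingers measure 114 mm over their backs; the gripper's body (76 mm by 85 mm) begins 54 mm behind the grasp point. The pads swing forward as they close: fully open they stand 13 mm farther back than shut.
Start: joints at [-0.119, 0.053, 1.613, -0, 1.476, -0.119], TCP at [0.625, 0, 0.201] pointing down, gripper open.
Joint ranges: [-3.01, 3.01], [-1.01, 2.22], [0.06, 2.58], [-1.02, 4.17], [0.09, 2.62], [-3.14, 3.14]. Speed limits (rad/s): [2.57, 2.57, 3.14, 3.14, 3.14, 3.14].

## Interface

Orientations are given as a unit quaternion [w, x, y, z].
In Python, from plant import * gives the robot as it stands.
- The arm moves only by the tool jog_arm, never from a script. Its argument "targets" is a list of rows, each a list of 3 entries, a list of its own where there are three numbers: the shift along the tool's x, y, z in units of 25 mm (1.0 is 25 mm), then the turn, a rotation vector about the tool's x, y, z in units of 8 degrees (1.0 is 8 degrees), then the opening in per cent of the stroke, from 0 (shut) to 100 (fully open). A call has 1 to 8 rows; each row is the pose to reach, as a shift and turn from the pose commanded when the call began, along the tool's axes at that moment; what a row does not reach only later rows make up. A row lasts 1/8 s, in which the tool goes at most 62.5 mm and 10.7 degrees, less where a joint would pass 70% of its speed; a pose out of reach is approached as far as the arm can. A call with a gripper value outside its range is refused whole. The fingers move at their own pace and stop on an object; the grip force is fixed at half the most. Time passes only in rows, so rows that repeat a pose let the fingers close. It gives the time, the measured TCP pose, the force, the opening and the grip force at its end, in the units of the state.
- state(): the state, without advancing time (a new reading comes with each control period).
- grab_frame(name): name is "scene" or "side" or "wrist"; returns (picture, depth): 384x512x3 uint8, red, green, blue; 384x512 float32, m along the optical axis (not along the pixel's ray), 0 where there is no reading.
- camera_params(name): a dict with "fovy" (degrees; the focal length in pixels is half the picture's height over the tangent of half this angle, whatever the lens; pixels are square), "cx", "cy" (the principal point, pixels), "dist" ([k1, k2, p1, p2, k3] as OpenCV has them; the pictures are not rectified), "rvec" (rotation vector, rad) and "tvec" (3), from world to camera coordinates, as OpenCV has them; the wrist camera has in their place "hand_eye" (4x4, takes a point from camera to tool coordinates, whose origin is the TCP and whose axes are the flange's). Camera axes: x right, y down, z forward; pixel columns grow to the right and rows downward; lengths in m; the calibration is good to about 2 mm. A picture is of the moment at which its call begins: read the wrist's pose just before it. camera_params takes no time and is no camera call.
- job_done(): hands the job in; it is judged then, once.
The state is a dict: "time": time; "joint_pos": joint angles; "joint_vel": joint speeds; "joint_efforts": joint torques, N m; "tool_pos": TCP position; "tool_rot": TCP orientation; "contact_force": force on the tool from outside, world axes, zero at the start; "ft_torque": the same for the moment, N m; "gripper_width": opening from 0.0 (shut) to 1.0 (fully open); "grasp_force": force on a finger pad.
Only numpy, scipy, OpenCV 4.12 (cv2) and the standard library are available. Lean on these libraries where they do the work, as an engineer would, in place of code of your own. Each camera call takes 0.05 s, during which the arm holds its last target. There are 200 camera calls.

## Working session

There is one attempt and no reset: what is moved stays moved. The work goes in short steps, Python scripts to look and compute and a tool call to move; the robot and the scene stay as the last step left them, time stands still between calls to the robot, and variables do not carry over. Pictures are saved under pics/ and viewed, at most 14 in all, crops included, and the job is handed in when it is done.

Besides the shell and the picture viewer there is one more tool, called after ">>>" as name([rows], argument=value, ...), one row to a line, values as JSON. jog_arm: Moves the arm, as the interface text tells. Its arguments: {"type":"object","properties":{"targets":{"type":"array"}},"required":["targets"]}

```bash
mkdir -p pics; ls
python3 - <<'E'
from plant import *
import cv2,numpy as np
s=state();print(s)
for n in("scene","side"):
    p,d=grab_frame(n);cv2.imwrite(f"pics/{n}0.png",p[:,:,::-1]);np.savez(f"{n}0.npz",p=p,d=d);print(n,camera_params(n))
print(camera_params("wrist"))
E
```

```text
pics
{'time': 0.0, 'joint_pos': array([-1.19019797e-01,  5.33313324e-02,  1.61427161e+00,  3.11857367e-05,
        1.47601683e+00, -1.18981927e-01]), 'joint_vel': array([ 0.00063407,  0.00014525, -0.00047738, -0.00072671, -0.00319926,
        0.00044916]), 'joint_efforts': array([ 2.70554956e-04, -3.93670499e+01, -3.70175600e+01, -1.62778279e-04,
        6.93513779e-03, -6.06393527e-06]), 'tool_pos': array([6.24322477e-01, 7.87479307e-05, 1.99892288e-01]), 'tool_rot': array([-8.06308374e-04,  7.07120861e-01,  7.07091974e-01, -6.14340474e-04]), 'contact_force': array([-0.28219648, -0.45107898,  0.34081655]), 'ft_torque': array([0.01246554, 0.03001225, 0.01195476]), 'grasp_force': 0.0, 'gripper_width': 0.997603770833121}
scene {'fovy': 42.13243706809643, 'cx': 256.8601664758122, 'cy': 186.54703850060275, 'dist': array([-0.10984111,  0.        ,  0.        ,  0.        ,  0.        ]), 'rvec': array([ 2.2277544 ,  0.64729239, -0.2851288 ]), 'tvec': array([-0.42093796, -0.12588552,  1.62089998])}
side {'fovy': 44.29526617513518, 'cx': 255.47941363802477, 'cy': 196.49859201546516, 'dist': array([-0.19214424,  0.        ,  0.        ,  0.        ,  0.        ]), 'rvec': array([ 0.10987203, -2.88292619,  1.16363774]), 'tvec': array([0.48167536, 0.0717595 , 1.30627125])}
{'fovy': 63.7090965704211, 'cx': 259.77076904597686, 'cy': 193.0293705659287, 'dist': array([-0.00335937,  0.        ,  0.        ,  0.        ,  0.        ]), 'hand_eye': array([[ 4.67840342e-04, -9.46861908e-01, -3.21640028e-01,
         8.28192538e-02],
       [ 9.99999849e-01,  3.50388591e-04,  4.23052636e-04,
        -2.31934968e-04],
       [-2.87873430e-04, -3.21640177e-01,  9.46861929e-01,
        -1.71892040e-01],
       [ 0.00000000e+00,  0.00000000e+00,  0.00000000e+00,
         1.00000000e+00]])}
```

View pics/scene0.png

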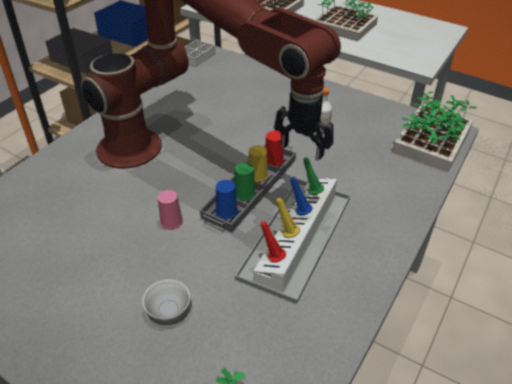

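View pics/side0.png

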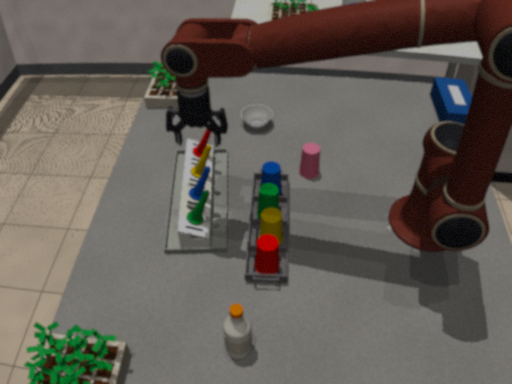

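The scene view shows the basket row: blue cup (226,200), green (244,182), yellow (258,163), red (274,148). The pegs are red (272,248), yellow (288,220), blue (300,198) and green (313,178). The pink look-alike cup stands apart at (170,210), outside the basket. Only the green cup at (244,182) fits cup_green, because it is green and in the basket. Side view: red (267,250), green (269,195), pink (311,158).

```bash
cat > h.py <<'E'
from plant import *
import cv2,numpy as np
from scipy.spatial.transform import Rotation as R
def K(c):
    f=192/np.tan(np.radians(c["fovy"])/2);return np.array([[f,0,c["cx"]],[0,f,c["cy"]],[0,0,1.]])
def ext(n,s=None):
    c=camera_params(n)
    if n!="wrist":
        M=cv2.Rodrigues(c["rvec"])[0];return M.T,-M.T@c["tvec"]
    q=s["tool_rot"];T=R.from_quat([q[1],q[2],q[3],q[0]]).as_matrix();H=c["hand_eye"]
    return T@H[:3,:3],T@H[:3,3]+s["tool_pos"]
def rays(n,uv,s=None):
    c=camera_params(n);u=cv2.undistortPoints(np.float64(uv).reshape(-1,1,2),K(c),c["dist"])[:,0]
    Rw,o=ext(n,s);return o,np.c_[u,np.ones(len(u))]@Rw.T
def onplane(n,uv,z,s=None):
    o,r=rays(n,uv,s);return o+r*((z-o[2])/r[:,2])[:,None]
def cloud(n,p,d,s=None):
    v,u=np.mgrid[0:384,0:512];o,r=rays(n,np.c_[u.ravel(),v.ravel()],s)
    return (o+r*d.ravel()[:,None]).reshape(384,512,3)
HUE={"red":(174,6),"yellow":(18,32),"green":(50,80),"blue":(105,128)}
def mask(p,col):
    h=cv2.cvtColor(p,cv2.COLOR_RGB2HSV).astype(int);a,b=HUE[col];H=h[...,0]
    return (((H>=a)|(H<=b)) if a>b else ((H>=a)&(H<=b)))&(h[...,1]>140)&(h[...,2]>60)
E
python3 - <<'E'
from h import *
for n in("scene","side"):
    f=np.load(n+"0.npz");P=cloud(n,f["p"],f["d"])
    for c in HUE:
        m=(mask(f["p"],c)&(f["d"]>0)&(P[...,2]<.2)&(P[...,2]>.02)&(P[...,0]>.3)&(P[...,0]<.85)&(abs(P[...,1])<.3)).astype(np.uint8)
        k,l,st,ce=cv2.connectedComponentsWithStats(m)
        for i in range(1,k):
            if st[i,4]<40: continue
            q=P[l==i];z=np.percentile(q[:,2],95);t=q[q[:,2]>z-.008]
            b=q[q[:,2]<np.percentile(q[:,2],15)]
            print(n,c,ce[i].round(),st[i],"top",t.mean(0).round(3),((t.min(0)+t.max(0))/2).round(3),z.round(3),"low",b.mean(0).round(3))
E
```

```text
scene red [274. 148.] [266 131  17  34 462] top [0.441 0.183 0.108] [0.442 0.184 0.108] 0.11 low [0.458 0.169 0.029]
scene red [272. 245.] [261 222  24  40 399] top [ 0.634 -0.184  0.157] [ 0.634 -0.184  0.157] 0.158 low [ 0.666 -0.187  0.067]
scene yellow [259. 162.] [249 146  18  34 490] top [0.44  0.095 0.108] [0.44  0.095 0.107] 0.11 low [0.456 0.084 0.031]
scene yellow [287. 220.] [277 198  22  39 347] top [ 0.624 -0.097  0.156] [ 0.624 -0.096  0.156] 0.157 low [ 0.657 -0.099  0.067]
scene green [313. 180.] [305 159  18  35 223] top [0.606 0.077 0.153] [0.607 0.077 0.154] 0.151 low [0.636 0.077 0.066]
scene green [244. 181.] [236 163  18  36 570] top [0.451 0.006 0.107] [0.45  0.008 0.107] 0.109 low [ 0.464 -0.009  0.029]
scene blue [300. 199.] [291 177  21  38 324] top [ 0.615 -0.011  0.156] [ 0.616 -0.009  0.157] 0.156 low [ 0.646 -0.013  0.067]
scene blue [226. 199.] [216 180  22  39 666] top [ 0.449 -0.08   0.108] [ 0.448 -0.078  0.107] 0.11 low [ 0.459 -0.095  0.028]
side red [201. 144.] [193 129  17  28 164] top [ 0.636 -0.172  0.146] [ 0.636 -0.171  0.147] 0.146 low [ 0.6
[... 167 characters left out ...]
  19  32 224] top [ 0.624 -0.088  0.154] [ 0.625 -0.089  0.154] 0.155 low [ 0.659 -0.078  0.068]
side yellow [271. 222.] [260 207  22  35 548] top [0.436 0.103 0.107] [0.436 0.102 0.107] 0.109 low [0.43  0.11  0.053]
side green [269. 190.] [259 183  20  14 214] top [0.447 0.012 0.108] [0.447 0.013 0.108] 0.11 low [0.445 0.011 0.102]
side green [195. 213.] [188 196  16  28 124] top [0.611 0.09  0.142] [0.611 0.091 0.144] 0.141 low [0.629 0.101 0.064]
side blue [271. 171.] [263 162  17  22 272] top [ 0.445 -0.073  0.107] [ 0.446 -0.075  0.107] 0.11 low [ 0.441 -0.053  0.081]
side blue [199. 186.] [190 168  19  32 214] top [0.612 0.001 0.156] [ 0.612 -0.     0.156] 0.157 low [0.648 0.011 0.068]
```

Run:
```python
import cv2
p=cv2.imread("pics/scene0.png")[110:280,140:360]
cv2.imwrite("pics/crop.png",cv2.resize(p,None,fx=3.4,fy=3.4,interpolation=cv2.INTER_CUBIC))
```

```text
(no output)
```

View pics/crop.png

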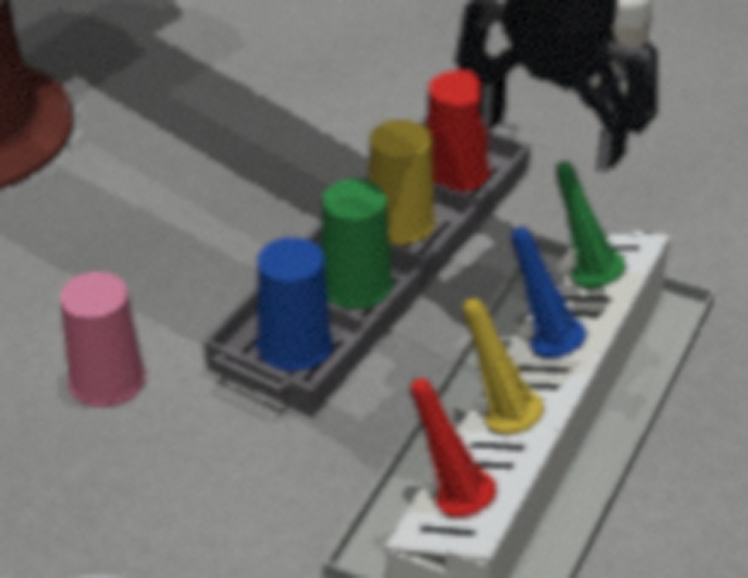

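The crop confirms it: the basket holds blue (crop 292,300), green (355,240), yellow (400,180) and red (458,130). The pink one (100,335) stands alone on the bench and stays out.

```bash
cat >> h.py <<'E'
TH=.103
CUP={"red":(.441,.187),"yellow":(.438,.099),"green":(.449,.009),"blue":(.447,-.077)}
FOOT={"red":(.675,-.1755),"yellow":(.666,-.088),"blue":(.657,-.0005),"green":(.648,.087)}
def rot(tilt): # tool down, closing along the lean, tilted in the lean plane
    B=np.array([[0,1,0],[1,0,0],[0,0,-1.]]).T
    return R.from_euler("z",TH).as_matrix()@R.from_euler("y",-tilt).as_matrix()@B
D=rot(0);T=rot(.384);A=-T[:,2]
def over(c,z,y=None): return np.r_[CUP[c],z],D
def onpeg(c,s): return np.r_[FOOT[c],.06]+A*s,T   # s: TCP distance along peg from foot
def plan(*poses,ref=None):
    if ref is None:
        s=state();q=s["tool_rot"];ref=(s["tool_pos"],R.from_quat([q[1],q[2],q[3],q[0]]).as_matrix())
    for p,M in poses:
        print((ref[1].T@(p-ref[0])/.025).round(2).tolist(),(np.degrees(R.from_matrix(ref[1].T@M).as_rotvec())/8).round(2).tolist())
E
python3 - <<'E'
from h import *
plan(over("red",.2),over("red",.055))
print("per cup, from grasp pose:")
for c in CUP:
    print(c);plan(over(c,.26),onpeg(c,.21),onpeg(c,.175),onpeg(c,.064),ref=over(c,.055))
print("from seated to retreat and next")
for a,b in zip(["red","yellow","green"],["yellow","green","blue"]):
    print(a,b);plan(onpeg(a,.2),over(b,.26),over(b,.2),over(b,.055),ref=onpeg(a,.064))
E
```

```text
[7.48, -7.34, 0.01] [-0.01, -0.0, -0.74]
[7.48, -7.32, 5.81] [-0.01, -0.0, -0.74]
per cup, from grasp pose:
red
[0.0, 0.0, -8.2] [0.0, 0.0, 0.0]
[-15.39, 4.67, -7.99] [-2.75, 0.0, -0.0]
[-15.39, 5.2, -6.69] [-2.75, 0.0, -0.0]
[-15.39, 6.86, -2.57] [-2.75, 0.0, -0.0]
yellow
[0.0, 0.0, -8.2] [0.0, 0.0, 0.0]
[-8.38, 5.16, -7.99] [-2.75, 0.0, -0.0]
[-8.38, 5.68, -6.69] [-2.75, 0.0, -0.0]
[-8.38, 7.34, -2.57] [-2.75, 0.0, -0.0]
green
[0.0, 0.0, -8.2] [0.0, 0.0, 0.0]
[2.29, 5.09, -7.99] [-2.75, 0.0, -0.0]
[2.29, 5.62, -6.69] [-2.75, 0.0, -0.0]
[2.29, 7.28, -2.57] [-2.75, 0.0, -0.0]
blue
[0.0, 0.0, -8.2] [0.0, 0.0, 0.0]
[2.18, 5.52, -7.99] [-2.75, 0.0, -0.0]
[2.18, 6.05, -6.69] [-2.75, 0.0, -0.0]
[2.18, 7.71, -2.57] [-2.75, 0.0, -0.0]
from seated to retreat and next
red yellow
[-0.0, -0.0, -5.44] [0.0, 0.0, 0.0]
[11.9, -4.7, -7.97] [2.75, -0.0, 0.0]
[11.9, -5.6, -5.74] [2.75, -0.0, 0.0]
[11.9, -7.77, -0.36] [2.75, -0.0, 0.0]
yellow green
[-0.0, 0.0, -5.44] [0.0, 0.0, 0.0]
[4.75, -4.64, -7.94] [2.75, -0.0, 0.0]
[4.75, -5.54, -5.72] [2.75, -0.0, 0.0]
[4.75, -7.71, -0.34] [2.75, -0.0, 0.0]
green blue
[-0.0, 0.0, -5.44] [0.0, 0.0, 0.0]
[-5.7, -5.04, -8.11] [2.75, -0.0, 0.0]
[-5.7, -5.94, -5.88] [2.75, -0.0, 0.0]
[-5.7, -8.12, -0.5] [2.75, -0.0, 0.0]
```

>>> jog_arm([
  [[3.5,-3.5,-1.0],[0,0,-0.74],100],
  [[7.5,-7.3,-0.5],[0,0,-0.74],100],
  [[7.5,-7.3,-0.5],[0,0,-0.74],100],
  [[7.5,-7.3,-0.5],[0,0,-0.74],100],
  [[7.5,-7.3,0],[0,0,-0.74],100],
  [[7.5,-7.3,0],[0,0,-0.74],100],
  [[7.5,-7.3,0],[0,0,-0.74],100],
  [[7.5,-7.3,0],[0,0,-0.74],100],
])

```text
time: 1.1
tool_pos: [0.4435, 0.1866, 0.2013]
tool_rot: [0.0, 0.67, 0.742, -0.0]
contact_force: [0.1, -0.0, 0.5]
gripper_width: 1.002
grasp_force: 0.0
```

Run:
```python
from h import *
s=state();p,d=grab_frame("wrist");cv2.imwrite("pics/w1.png",p[:,:,::-1])
P=cloud("wrist",p,d,s)
for c in HUE:
    q=P[mask(p,c)&(d>0)&(abs(P[...,2]-.107)<.006)]
    if len(q)>50: print(c,len(q),q.mean(0).round(4),((q.min(0)+q.max(0))/2).round(4),np.ptp(q,0).round(3))
plan(over("red",.055))
```

```text
red 2466 [0.4395 0.188  0.1061] [0.4397 0.187  0.1048] [0.051 0.051 0.008]
yellow 1910 [0.4353 0.1008 0.106 ] [0.4352 0.099  0.1047] [0.051 0.051 0.007]
green 1428 [0.4483 0.0128 0.1058] [0.5231 0.0397 0.1066] [0.202 0.108 0.011]
[0.02, -0.1, 5.85] [0.0, 0.0, -0.01]
```

View pics/w1.png

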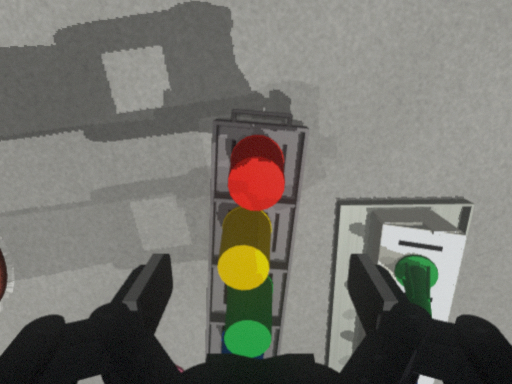

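The wrist view shows the red cup top at (256,185), yellow at (243,267) and green at (247,338), all in the basket. They measure within 3 mm of my estimates, so I descend on red.

>>> jog_arm([
  [[0,-0.15,2.5],[0,0,0],100],
  [[0,-0.15,5],[0,0,0],100],
  [[0,-0.15,5.85],[0,0,0],100],
  [[0,-0.15,5.85],[0,0,0],100],
  [[0,-0.15,5.85],[0,0,0],0],
  [[0,-0.15,5.85],[0,0,0],0],
  [[0,-0.15,5.85],[0,0,0],0],
  [[0,-0.15,5.85],[0,0,0],0],
])

```text
time: 2.15
tool_pos: [0.4408, 0.1876, 0.0576]
tool_rot: [0.001, 0.67, 0.743, 0.002]
contact_force: [-0.6, -0.6, 6.8]
gripper_width: 0.61
grasp_force: 61.8
```

>>> jog_arm([
  [[0,0,-1],[0,0,0],0],
  [[0,0,-3],[0,0,0],0],
  [[0,0,-5.5],[0,0,0],0],
  [[0,0,-8.2],[0,0,0],0],
  [[-2,1,-8.2],[0,0,0],0],
  [[-4,2,-8.2],[-0.5,0,0],0],
  [[-6,3,-8.2],[-1,0,0],0],
  [[-8,4,-8.2],[-1.5,0,0],0],
])

```text
time: 3.15
tool_pos: [0.5598, -0.003, 0.261]
tool_rot: [0.072, 0.666, 0.739, 0.079]
contact_force: [0.6, 0.4, -0.4]
gripper_width: 0.599
grasp_force: 62.6
```

Run:
```python
from h import *
plan(onpeg("red",.21),onpeg("red",.175),onpeg("red",.066))
```

```text
[-7.34, 0.65, 0.4] [-1.22, 0.0, 0.0]
[-7.34, 0.89, 1.78] [-1.22, 0.0, 0.0]
[-7.33, 1.63, 6.08] [-1.22, 0.0, 0.0]
```

>>> jog_arm([
  [[-2,0.2,0],[-0.6,0,0],0],
  [[-4,0.4,0.1],[-1.22,0,0],0],
  [[-6,0.6,0.3],[-1.22,0,0],0],
  [[-7.35,0.65,0.4],[-1.22,0,0],0],
  [[-7.35,0.65,0.4],[-1.22,0,0],0],
])

```text
time: 3.78
tool_pos: [0.5954, -0.1846, 0.2535]
tool_rot: [0.126, 0.659, 0.728, 0.14]
contact_force: [0.2, 0.3, -1.0]
gripper_width: 0.605
grasp_force: 62.6
```

Run:
```python
from h import *
plan(onpeg("red",.175),onpeg("red",.066))
a,_=grab_frame("scene");b,_=grab_frame("side")
a=cv2.resize(a[110:310,190:390],(400,400));b=cv2.resize(b[60:260,110:310],(400,400))
cv2.imwrite("pics/c1.png",np.hstack([a,b])[:,:,::-1])
```

```text
[0.04, 0.08, 1.37] [-0.03, 0.01, -0.02]
[0.04, 0.1, 5.73] [-0.03, 0.01, -0.02]
```

View pics/c1.png

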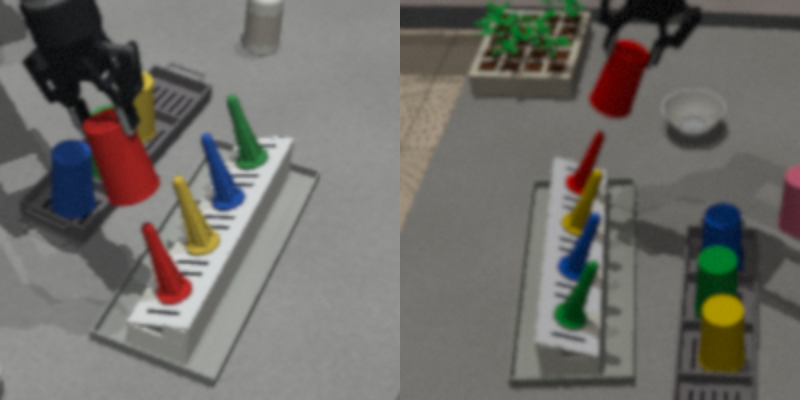

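The red cup's axis runs onto the red peg tip in both views: scene half tip at (148,228), side half at (600,137). Pushing on.

>>> jog_arm([
  [[0,0.05,1.4],[0,0,0],0],
  [[0,0.1,3],[0,0,0],0],
  [[0,0.1,4.2],[0,0,0],0],
  [[0,0.1,5.0],[0,0,0],0],
  [[0,0.1,5.4],[0,0,0],0],
  [[0,0.1,5.4],[0,0,0],0],
])

```text
time: 4.62
tool_pos: [0.6479, -0.1766, 0.129]
tool_rot: [0.126, 0.657, 0.73, 0.14]
contact_force: [-1.3, -0.7, 0.6]
gripper_width: 0.601
grasp_force: 62.6
```

>>> jog_arm([
  [[0,0,0.15],[0,0,0],0],
  [[0,0,0.3],[0,0,0],0],
  [[0,0,0.3],[0,0,0],0],
])

```text
time: 5.0
tool_pos: [0.6509, -0.177, 0.1227]
tool_rot: [0.127, 0.658, 0.729, 0.14]
contact_force: [-0.9, -0.3, 0.1]
gripper_width: 0.605
grasp_force: 62.7
```

>>> jog_arm([
  [[0,0,0.1],[0,0,0],0],
  [[0,0,0.16],[0,0,0],0],
  [[0,0,0.16],[0,0,0],0],
])

```text
time: 5.38
tool_pos: [0.6517, -0.1772, 0.1216]
tool_rot: [0.126, 0.657, 0.73, 0.14]
contact_force: [-15.9, 0.5, 15.6]
gripper_width: 0.605
grasp_force: 65.1
```

Seated with contact (about 22 N). Release and retreat.

>>> jog_arm([
  [[0,0,0],[0,0,0],50],
  [[0,0,0],[0,0,0],70],
  [[0,0,0],[0,0,0],100],
  [[0,0,0],[0,0,0],100],
  [[0,0,-0.5],[0,0,0],100],
  [[0,0,-2],[0,0,0],100],
  [[0,0,-4],[0,0,0],100],
  [[0,0,-5.5],[0,0,0],100],
])

```text
time: 6.38
tool_pos: [0.6011, -0.1821, 0.2493]
tool_rot: [0.128, 0.657, 0.729, 0.14]
contact_force: [0.5, 0.5, 0.2]
gripper_width: 1.0
grasp_force: 0.0
```

Run:
```python
from h import *
print(state()["gripper_width"])
CUP.update(yellow=(.4355,.0995))
plan(over("yellow",.26),over("yellow",.2))
a,_=grab_frame("scene");b,_=grab_frame("side")
a=cv2.resize(a[110:310,190:390],(400,400));b=cv2.resize(b[60:260,110:310],(400,400))
cv2.imwrite("pics/c2.png",np.hstack([a,b])[:,:,::-1])
```

```text
0.9998463263250013
[11.89, -4.87, -2.44] [2.74, 0.01, 0.0]
[11.89, -5.76, -0.21] [2.74, 0.01, 0.0]
```

View pics/c2.png

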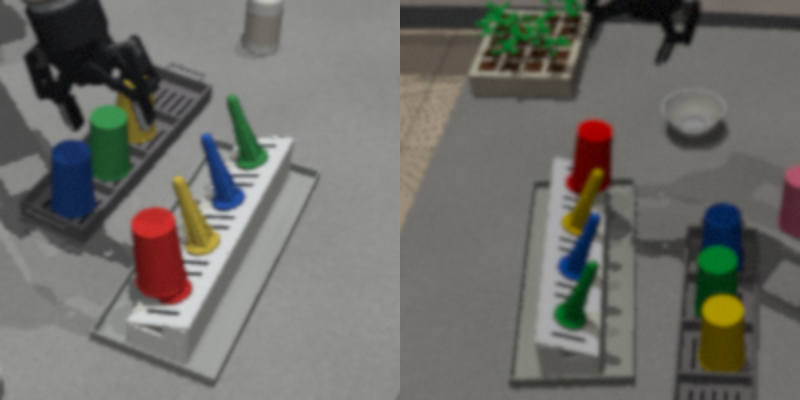

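Red hangs on its peg: scene half (158,255), side half (592,155). The other three cups stand untouched. Yellow next.

>>> jog_arm([
  [[2,-0.8,-1.2],[0.6,0,0],100],
  [[4,-1.6,-2],[1.2,0,0],100],
  [[6.5,-2.7,-2.4],[2,0,0],100],
  [[9,-3.8,-2.4],[2.74,0,0],100],
  [[11.9,-5,-2],[2.74,0,0],100],
  [[11.9,-5.75,-0.2],[2.74,0,0],100],
  [[11.9,-5.75,-0.2],[2.74,0,0],100],
  [[11.9,-5.75,-0.2],[2.74,0,0],100],
])

```text
time: 7.48
tool_pos: [0.437, 0.0997, 0.1988]
tool_rot: [-0.0, 0.67, 0.743, -0.001]
contact_force: [-0.0, -0.9, -0.4]
gripper_width: 0.998
grasp_force: 0.0
```

Run:
```python
from h import *
CUP.update(yellow=(.4355,.0995))
plan(over("yellow",.055))
```

```text
[0.0, -0.06, 5.75] [-0.01, 0.0, 0.0]
```

>>> jog_arm([
  [[0,-0.05,2.5],[0,0,0],100],
  [[0,-0.05,5],[0,0,0],100],
  [[0,-0.05,5.75],[0,0,0],100],
  [[0,-0.05,5.75],[0,0,0],100],
  [[0,-0.05,5.75],[0,0,0],0],
  [[0,-0.05,5.75],[0,0,0],0],
  [[0,-0.05,5.75],[0,0,0],0],
  [[0,-0.05,5.75],[0,0,0],0],
])

```text
time: 8.48
tool_pos: [0.437, 0.1, 0.057]
tool_rot: [0.001, 0.67, 0.743, 0.001]
contact_force: [-1.3, -0.4, 6.6]
gripper_width: 0.608
grasp_force: 61.2
```

>>> jog_arm([
  [[0,0,-1],[0,0,0],0],
  [[0,0,-3],[0,0,0],0],
  [[0,0,-5.5],[0,0,0],0],
  [[0,0,-8.2],[0,0,0],0],
  [[-1.5,1,-8.2],[0,0,0],0],
  [[-3,2,-8.2],[-0.5,0,0],0],
  [[-4.5,3,-8.2],[-1,0,0],0],
  [[-6,4,-8.2],[-1.5,0,0],0],
])

```text
time: 9.48
tool_pos: [0.5511, -0.0402, 0.2602]
tool_rot: [0.071, 0.666, 0.739, 0.078]
contact_force: [0.5, 0.2, -1.2]
gripper_width: 0.602
grasp_force: 62.6
```

Run:
```python
from h import *
plan(onpeg("yellow",.21),onpeg("yellow",.066))
```

```text
[-2.38, 1.15, 0.48] [-1.24, 0.01, 0.01]
[-2.37, 2.14, 6.15] [-1.24, 0.01, 0.01]
```

>>> jog_arm([
  [[-1.2,0.6,0.2],[-0.6,0,0],0],
  [[-2.35,1.15,0.5],[-1.24,0,0],0],
  [[-2.35,1.15,0.5],[-1.24,0,0],0],
  [[-2.35,1.45,2],[-1.24,0,0],0],
  [[-2.35,1.75,3.8],[-1.24,0,0],0],
  [[-2.35,1.95,5],[-1.24,0,0],0],
  [[-2.35,2.1,5.8],[-1.24,0,0],0],
  [[-2.35,2.1,5.8],[-1.24,0,0],0],
])

```text
time: 10.48
tool_pos: [0.6359, -0.0876, 0.1259]
tool_rot: [0.125, 0.657, 0.73, 0.14]
contact_force: [-0.1, 1.0, -0.4]
gripper_width: 0.604
grasp_force: 62.7
```

Run:
```python
from h import *
plan(onpeg("yellow",.0655))
```

```text
[-0.14, 0.12, 0.27] [-0.05, -0.01, 0.01]
```

>>> jog_arm([
  [[-0.1,0.1,0.1],[0,0,0],0],
  [[-0.1,0.1,0.25],[0,0,0],0],
  [[-0.1,0.1,0.25],[0,0,0],0],
])

```text
time: 10.85
tool_pos: [0.6417, -0.091, 0.123]
tool_rot: [0.127, 0.658, 0.729, 0.14]
contact_force: [1.2, -0.3, -1.0]
gripper_width: 0.607
grasp_force: 62.7
```

>>> jog_arm([
  [[0,0,0.08],[0,0,0],0],
  [[0,0,0.16],[0,0,0],0],
  [[0,0,0.16],[0,0,0],0],
])

```text
time: 11.22
tool_pos: [0.6427, -0.0911, 0.1212]
tool_rot: [0.126, 0.657, 0.73, 0.14]
contact_force: [-13.2, 0.6, 13.3]
gripper_width: 0.606
grasp_force: 64.7
```

Contact. Release and go to green, whose wrist estimate is (0.448, 0.011).

>>> jog_arm([
  [[0,0,0],[0,0,0],50],
  [[0,0,0],[0,0,0],70],
  [[0,0,0],[0,0,0],100],
  [[0,0,0],[0,0,0],100],
  [[0,0,-0.5],[0,0,0],100],
  [[0,0,-2],[0,0,0],100],
  [[0,0,-4],[0,0,0],100],
  [[0,0,-5.5],[0,0,0],100],
])

```text
time: 12.22
tool_pos: [0.592, -0.0963, 0.2496]
tool_rot: [0.128, 0.657, 0.729, 0.141]
contact_force: [0.1, 0.1, 0.7]
gripper_width: 0.997
grasp_force: 0.0
```

```bash
sed -i 's/"green":(.449,.009)/"green":(.448,.011)/' h.py
python3 - <<'E'
from h import *
plan(over("green",.26),over("green",.2))
E
```

```text
[4.86, -4.75, -2.37] [2.74, 0.01, 0.0]
[4.86, -5.64, -0.14] [2.74, 0.01, 0.0]
```

>>> jog_arm([
  [[1,-1.2,-1.2],[0.6,0,0],100],
  [[2,-2.4,-2],[1.2,0,0],100],
  [[3.5,-3.6,-2.4],[2,0,0],100],
  [[4.9,-4.8,-2.3],[2.74,0,0],100],
  [[4.9,-5.65,-0.1],[2.74,0,0],100],
  [[4.9,-5.65,-0.1],[2.74,0,0],100],
  [[4.9,-5.65,-0.1],[2.74,0,0],100],
])

```text
time: 13.1
tool_pos: [0.4491, 0.0118, 0.1985]
tool_rot: [0.0, 0.67, 0.742, -0.0]
contact_force: [0.7, -0.6, 0.7]
gripper_width: 1.003
grasp_force: 0.0
```

Run:
```python
from h import *
s=state();p,d=grab_frame("wrist");P=cloud("wrist",p,d,s)
for c in("green","blue"):
    q=P[mask(p,c)&(d>0)&(abs(P[...,2]-.107)<.006)&(P[...,0]<.5)]
    if len(q)>50: print(c,len(q),q.mean(0).round(4),((q.min(0)+q.max(0))/2).round(4),np.ptp(q,0).round(3))
plan(over("green",.055))
a,_=grab_frame("scene");b,_=grab_frame("side")
a=cv2.resize(a[110:310,190:390],(400,400));b=cv2.resize(b[60:260,110:310],(400,400))
cv2.imwrite("pics/c3.png",np.hstack([a,b])[:,:,::-1])
```

```text
green 2471 [0.4475 0.0114 0.106 ] [0.4476 0.0103 0.1046] [0.051 0.052 0.007]
blue 1899 [ 0.4453 -0.0757  0.1059] [ 0.4456 -0.0774  0.1045] [0.051 0.051 0.007]
[-0.01, -0.09, 5.78] [0.01, 0.01, -0.0]
```

View pics/c3.png

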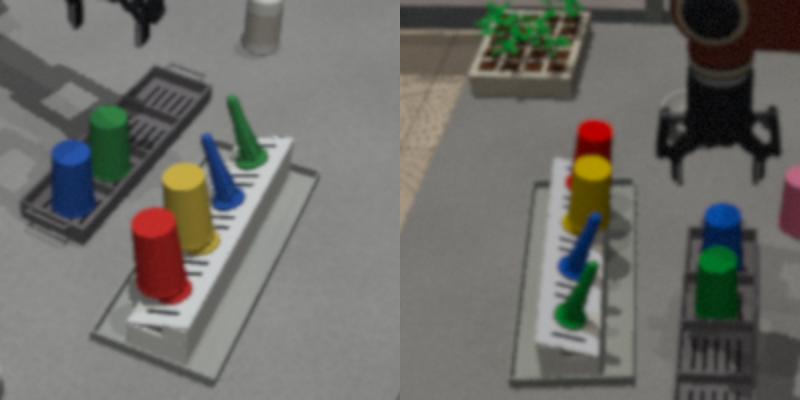

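Red (158,255) and yellow (187,210) both hang well, and green and blue are still in the basket. The gripper is over green.

>>> jog_arm([
  [[0,-0.05,2.5],[0,0,0],100],
  [[0,-0.05,5],[0,0,0],100],
  [[0,-0.05,5.75],[0,0,0],100],
  [[0,-0.05,5.75],[0,0,0],100],
  [[0,-0.05,5.75],[0,0,0],0],
  [[0,-0.05,5.75],[0,0,0],0],
  [[0,-0.05,5.75],[0,0,0],0],
  [[0,-0.05,5.75],[0,0,0],0],
])

```text
time: 14.25
tool_pos: [0.4488, 0.0116, 0.0556]
tool_rot: [0.001, 0.67, 0.743, 0.0]
contact_force: [-1.3, 0.3, 5.0]
gripper_width: 0.607
grasp_force: 61.4
```

>>> jog_arm([
  [[0,0,-1],[0,0,0],0],
  [[0,0,-3],[0,0,0],0],
  [[0,0,-5.5],[0,0,0],0],
  [[0,0,-8.2],[0,0,0],0],
  [[0.6,1.2,-8.2],[-0.5,0,0],0],
  [[1.2,2.4,-8.2],[-1,0,0],0],
  [[1.8,3.6,-8.2],[-1.6,0,0],0],
  [[2,4,-8.2],[-2,0,0],0],
])

```text
time: 15.25
tool_pos: [0.5424, 0.0729, 0.2587]
tool_rot: [0.093, 0.663, 0.736, 0.104]
contact_force: [-0.6, 0.4, 0.5]
gripper_width: 0.604
grasp_force: 62.7
```

Run:
```python
from h import *
plan(onpeg("green",.21),onpeg("green",.066))
```

```text
[0.12, 1.03, 0.46] [-0.74, -0.0, 0.01]
[0.12, 1.62, 6.19] [-0.74, -0.0, 0.01]
```

>>> jog_arm([
  [[0.1,1.05,0.45],[-0.74,0,0],0],
  [[0.1,1.05,0.45],[-0.74,0,0],0],
  [[0.1,1.05,0.45],[-0.74,0,0],0],
  [[0.1,1.2,2],[-0.74,0,0],0],
  [[0.1,1.4,3.8],[-0.74,0,0],0],
  [[0.1,1.5,5],[-0.74,0,0],0],
  [[0.1,1.6,5.9],[-0.74,0,0],0],
  [[0.1,1.6,5.9],[-0.74,0,0],0],
])

```text
time: 16.25
tool_pos: [0.6184, 0.0825, 0.1243]
tool_rot: [0.125, 0.658, 0.73, 0.139]
contact_force: [-0.4, 0.1, -0.7]
gripper_width: 0.606
grasp_force: 62.8
```

>>> jog_arm([
  [[0,0,0.12],[0,0,0],0],
  [[0,0,0.25],[0,0,0],0],
  [[0,0,0.25],[0,0,0],0],
])

```text
time: 16.62
tool_pos: [0.622, 0.083, 0.1212]
tool_rot: [0.127, 0.658, 0.729, 0.14]
contact_force: [-0.7, 0.1, -0.2]
gripper_width: 0.605
grasp_force: 62.8
```

>>> jog_arm([
  [[0,0,0.08],[0,0,0],0],
  [[0,0,0.15],[0,0,0],0],
  [[0,0,0.15],[0,0,0],0],
])

```text
time: 17.0
tool_pos: [0.6228, 0.0831, 0.1198]
tool_rot: [0.126, 0.657, 0.73, 0.14]
contact_force: [-16.5, -2.2, 14.9]
gripper_width: 0.607
grasp_force: 65.2
```

Contact. Release, retreat, then blue.

>>> jog_arm([
  [[0,0,0],[0,0,0],50],
  [[0,0,0],[0,0,0],70],
  [[0,0,0],[0,0,0],100],
  [[0,0,0],[0,0,0],100],
  [[0,0,-0.5],[0,0,0],100],
  [[0,0,-2],[0,0,0],100],
  [[0,0,-4],[0,0,0],100],
  [[0,0,-5.5],[0,0,0],100],
])

```text
time: 18.0
tool_pos: [0.5723, 0.0778, 0.248]
tool_rot: [0.128, 0.657, 0.729, 0.141]
contact_force: [-0.2, 0.1, 0.1]
gripper_width: 0.997
grasp_force: 0.0
```

```bash
sed -i 's/"blue":(.447,-.077)/"blue":(.4455,-.077)/' h.py
python3 - <<'E'
from h import *
plan(over("blue",.26),over("blue",.2))
E
```

```text
[-5.64, -5.09, -2.57] [2.74, 0.0, 0.0]
[-5.63, -5.99, -0.34] [2.74, 0.0, 0.0]
```

>>> jog_arm([
  [[-1.2,-1.2,-1.2],[0.6,0,0],100],
  [[-2.4,-2.4,-2],[1.2,0,0],100],
  [[-3.8,-3.7,-2.5],[2,0,0],100],
  [[-5.6,-5.1,-2.5],[2.74,0,0],100],
  [[-5.6,-6,-0.3],[2.74,0,0],100],
  [[-5.6,-6,-0.3],[2.74,0,0],100],
  [[-5.6,-6,-0.3],[2.74,0,0],100],
])

```text
time: 18.88
tool_pos: [0.4465, -0.0761, 0.1984]
tool_rot: [0.0, 0.669, 0.743, -0.0]
contact_force: [0.3, -0.5, 1.2]
gripper_width: 1.002
grasp_force: 0.0
```

Run:
```python
from h import *
plan(over("blue",.055))
```

```text
[-0.03, -0.04, 5.74] [-0.0, 0.01, 0.01]
```

>>> jog_arm([
  [[0,-0.05,2.5],[0,0,0],100],
  [[0,-0.05,5],[0,0,0],100],
  [[0,-0.05,5.75],[0,0,0],100],
  [[0,-0.05,5.75],[0,0,0],100],
  [[0,-0.05,5.75],[0,0,0],0],
  [[0,-0.05,5.75],[0,0,0],0],
  [[0,-0.05,5.75],[0,0,0],0],
  [[0,-0.05,5.75],[0,0,0],0],
])

```text
time: 19.88
tool_pos: [0.4465, -0.0771, 0.0558]
tool_rot: [0.002, 0.67, 0.743, 0.0]
contact_force: [-0.3, -0.1, 6.2]
gripper_width: 0.608
grasp_force: 61.3
```

>>> jog_arm([
  [[0,0,-1],[0,0,0],0],
  [[0,0,-3],[0,0,0],0],
  [[0,0,-5.5],[0,0,0],0],
  [[0,0,-8.2],[0,0,0],0],
  [[0.6,1.2,-8.2],[-0.5,0,0],0],
  [[1.2,2.4,-8.2],[-1,0,0],0],
  [[1.8,3.6,-8.2],[-1.6,0,0],0],
  [[2,4.3,-8.2],[-2,0,0],0],
])

```text
time: 20.88
tool_pos: [0.5473, -0.0145, 0.2587]
tool_rot: [0.094, 0.663, 0.736, 0.104]
contact_force: [-1.2, -0.7, -0.8]
gripper_width: 0.608
grasp_force: 62.8
```

Run:
```python
from h import *
plan(onpeg("blue",.21),onpeg("blue",.066))
```

```text
[0.1, 1.18, 0.51] [-0.74, 0.0, 0.01]
[0.1, 1.78, 6.23] [-0.74, 0.0, 0.01]
```

>>> jog_arm([
  [[0.1,1.2,0.45],[-0.74,0,0],0],
  [[0.1,1.2,0.45],[-0.74,0,0],0],
  [[0.1,1.2,0.45],[-0.74,0,0],0],
  [[0.1,1.35,2],[-0.74,0,0],0],
  [[0.1,1.55,3.8],[-0.74,0,0],0],
  [[0.1,1.65,5],[-0.74,0,0],0],
  [[0.1,1.75,5.9],[-0.74,0,0],0],
  [[0.1,1.75,5.9],[-0.74,0,0],0],
])

```text
time: 21.88
tool_pos: [0.6267, -0.0044, 0.1251]
tool_rot: [0.125, 0.658, 0.73, 0.139]
contact_force: [-0.4, 0.2, -0.1]
gripper_width: 0.608
grasp_force: 62.8
```

>>> jog_arm([
  [[0,0,0.12],[0,0,0],0],
  [[0,0,0.25],[0,0,0],0],
  [[0,0,0.25],[0,0,0],0],
])

```text
time: 22.25
tool_pos: [0.6305, -0.0042, 0.122]
tool_rot: [0.127, 0.658, 0.729, 0.14]
contact_force: [-0.0, -0.1, -0.8]
gripper_width: 0.602
grasp_force: 62.8
```

>>> jog_arm([
  [[0,0,0.1],[0,0,0],0],
  [[0,0,0.18],[0,0,0],0],
  [[0,0,0.18],[0,0,0],0],
])

```text
time: 22.62
tool_pos: [0.6318, -0.0041, 0.1199]
tool_rot: [0.126, 0.657, 0.73, 0.14]
contact_force: [-14.5, 0.4, 13.4]
gripper_width: 0.607
grasp_force: 65.0
```

>>> jog_arm([
  [[0,0,0],[0,0,0],50],
  [[0,0,0],[0,0,0],70],
  [[0,0,0],[0,0,0],100],
  [[0,0,0],[0,0,0],100],
  [[0,0,-0.5],[0,0,0],100],
  [[0,0,-2],[0,0,0],100],
  [[0,0,-4],[0,0,0],100],
  [[0,0,-6],[0,0,0],100],
])

```text
time: 23.62
tool_pos: [0.5757, -0.0097, 0.2583]
tool_rot: [0.127, 0.658, 0.729, 0.14]
contact_force: [0.8, -0.3, 0.7]
gripper_width: 1.0
grasp_force: 0.0
```

>>> jog_arm([
  [[0,-1.5,-2],[0,0,0],100],
  [[0,-3,-2],[0,0,0],100],
  [[0,-5,-2],[0,0,0],100],
  [[0,-5,-2],[0,0,0],100],
  [[0,-5,-2],[0,0,0],100],
])

```text
time: 24.25
tool_pos: [0.4431, -0.0238, 0.2578]
tool_rot: [0.128, 0.658, 0.729, 0.141]
contact_force: [0.0, 0.2, -0.5]
gripper_width: 1.001
grasp_force: 0.0
```

Run:
```python
from h import *
for n in("scene","side"):
    p,d=grab_frame(n);P=cloud(n,p,d)
    for c in HUE:
        q=P[mask(p,c)&(d>0)&(P[...,2]>.13)&(P[...,2]<.2)&(P[...,0]>.5)&(P[...,0]<.75)&(abs(P[...,1])<.25)]
        z=np.percentile(q[:,2],95);t=q[q[:,2]>z-.012];print(n,c,z.round(3),t.mean(0).round(3))
    cv2.imwrite(f"{n}.tmp.png",p)
a=cv2.imread("scene.tmp.png");b=cv2.imread("side.tmp.png")
a=cv2.resize(a[110:310,190:390],(400,400));b=cv2.resize(b[60:260,110:310],(400,400))
cv2.imwrite("pics/c4.png",np.hstack([a,b])[:,:,::-1])
```

```text
scene red 0.171 [ 0.64  -0.182  0.167]
scene yellow 0.171 [ 0.631 -0.098  0.168]
scene green 0.171 [0.612 0.073 0.167]
scene blue 0.171 [ 0.619 -0.011  0.167]
side red 0.171 [ 0.636 -0.172  0.167]
side yellow 0.171 [ 0.627 -0.089  0.167]
side green 0.171 [0.606 0.084 0.167]
side blue 0.171 [ 0.615 -0.001  0.167]
```

View pics/c4.png

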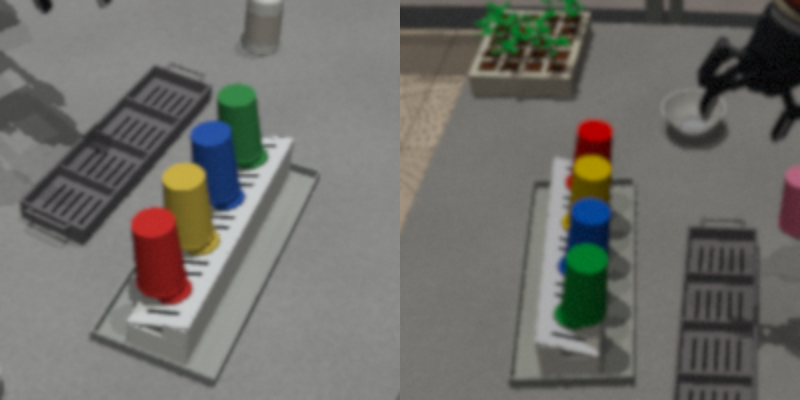

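All four cups hang on pegs of their own colour: scene half red (158,255), yellow (188,210), blue (215,165), green (240,125). Their tops are all level at z = 0.171 m, the basket is empty and the gripper is clear, so I hand in.

```bash
python3 -c "
from plant import *
print(job_done())"
```

```text
the job is handed in; nothing more can be done
None
```

All four cups hang mouth-down on the pegs of their own colour, pushed on until their bottoms met the pegs, and the job was handed in at about 24 s; the bottle and bowl were never touched, and no verdict came back.

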